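Bring the drive unit's foot plate into line with a drift and bolt it to its rail

TASK

The steel foot plate of the orange drive unit has slid along its rail, so its bolt hole no longer lines up with the hole in the rail beneath. Put the tapered drift from the tool rack into the plate's hole while the holes are still out of line, lever the plate back with it and push it well down through both holes, so that they line up. Then return the drift to the rack hole it came from and put the thick, tall-headed bolt down through both holes until its collar sits flat on the plate.

Things in the scene. Friction and masses are not known exactly. Their poses are not given: they have to be found in the camera images.
- drift_grip (a point): Handle centre of the loose tapered drift, hanging upright by its collar in a rack hole; tallest thing there. Steel, 0.2-0.4 kg. Round dark handle 24 mm across, 62 tall (31 below this point to 31 above). Under it a collar 44 across, 4 thick, underside 35 below this point. Below: shank 24 across for 27 mm, then a 45 mm taper to a 6 mm tip, 107 below this point. z up; yaw means nothing.
- bolt_head (a point): On the head's axis of the thick loose steel bolt, hanging upright by its collar in a rack hole. 0.15-0.3 kg. Round head 30 mm across, 36 tall, dark socket on top, from 22 below this point to 14 above. Under it a collar 44 across, 4 thick, underside 26 below this point. Shank 18 across, 48 long, end 74 below this point. z up. Fingers may reach down to the collar.
- base_hole (a point): Mouth centre of the 32 mm hole in the fixed aluminium rail, 44 mm above the table, part hidden by the foot plate on it; 44 deep. x: along the rail, the plate's slide, away from the robot within 20 degrees; z up. Plate: steel, 82 wide, 12 thick, top 12 above this point, own 32 mm hole. Orange unit on it, 36 tall, on the robot's side, face 87 mm from the plate's hole. Guide strips 4 mm below plate top.
- foot_plate (a joint): How far (m) the plate's hole lies along the rail's +x from the rail's hole: 0 when in line, 0.018 to 0.024 at the start (too far from the robot). The plate slides up to 30 mm either way, resists with about 2.5 N and stays where it is left; it cannot turn or lift.
- rack: Fixed open dark steel stand, origin under its centre on the table. Top 75 mm (x) by 280 mm (y), 85 mm high, 10 thick, with four 32 mm through holes in a row along y, at y = -102, -34, 34, 102 mm. Drift and bolt hang in two of them; the others hold a thin straight punch and a short thin bolt with a low head, not needed. Faces the robot within 15 degrees.
Mind the look-alikes: they are no part of the job. Leave any green or purple look-alike of the part that bears bolt_head alone.

How it is judged:
On the way, in this order (a step that is already met when the one before it is completed fails the run):
1. the drift's tip is in the plate's hole while the holes are still more than 14 mm out of line (height (world z) of drift_grip below 0.16 m and angle between drift_grip's own z axis and vertical below 0.35 rad and x of drift_grip in the frame of base_hole between -0.01 and 0.045 m and y of drift_grip in the frame of base_hole between -0.02 and 0.02 m and value of joint foot_plate above 0.014 m).
2. the drift is pushed down through both holes, its tip at least 15 mm into the rail's hole, and the holes are in line within 12 mm (height (world z) of drift_grip below 0.136 m and horizontal distance between drift_grip and base_hole below 0.02 m and angle between drift_grip's own z axis and vertical below 0.25 rad and value of joint foot_plate between -0.012 and 0.012 m), for 0.1 s.
3. the bolt is down through both holes (height (world z) of bolt_head below 0.088 m and horizontal distance between bolt_head and base_hole below 0.015 m and angle between bolt_head's own z axis and vertical below 0.175 rad), for 0.2 s.
At the end, for the whole second after the job is handed in: The thick bolt stands in both holes, upright within 10 degrees, within 15 mm of the rail hole, its collar on the plate within 5 mm; the plate is within 15 mm of its place; the drift hangs upright within 10 degrees in its own rack hole, within 20 mm of its start (height (world z) of bolt_head between 0.077 and 0.087 m and horizontal distance between bolt_head and base_hole below 0.015 m and angle between each of bolt_head, drift_grip's own z axis and vertical below 0.175 rad and value of joint foot_plate between -0.015 and 0.015 m and distance of drift_grip from where it was at the start of the episode below 0.02 m); the robot touches nothing.
It also fails if it takes over 58 s, if anything falls off the work surface, if the arm or the gripper's body presses on something with over 40 N, if the wrist force passes 120 N, or if a joint passes its speed limit or range.

ROBOT

A 6-joint arm with a two-finger parallel gripper is mounted at the origin on the work surface. World frame = base frame: x ahead of the robot, y to its left, z up, the work surface at z = 0. Lengths are in m, angles in rad, forces in N, time in s.
With the tool pointing down it reaches from about 0.4 to 0.825 m from the base axis. Payload 7 kg.
Tool frame: the origin (TCP) lies on the centre line of the jaws, within the pads' length; the fingertips stand 11 mm ahead of it and the grasp point (between the pads) lies 8 mm behind it (nose_length is the distance from the TCP to the fingertips, in m); z points along the fingers, y is the line along which they close (so a half turn about z gives the same grasp; the last joint's range is limited). The gripper opens to 88 mm and grips with 3 to 60 N. Pads are 19 mm wide; open, the fingers measure 130 mm over their backs; the gripper's body (78 mm by 193 mm) begins 47 mm behind the grasp point.
Start: joints at [1.529, 0.359, 0.012, 0, -1.224, -0.288], TCP at [0.219, 0.639, 0.208] pointing down, gripper open.
Joint ranges: [-3.07, 3.07], [-1.43, 2.12], [-1.02, 1.25], [-3.03, 1.67], [-3.05, -0], [-3.03, 3.03]. Speed limits (rad/s): [2.39, 2.39, 3.01, 3.14, 3.14, 3.14].

INTERFACE

Orientations are given as a unit quaternion [x, y, z, w].
In Python, from cell import get_state, camera, camera_params, finish_job, nose_length gives the robot as it stands.
- The arm moves only by the shell command python3 -m crank 'ROWS'. ROWS is JSON, a list of rows, each a list of 7 numbers: the opening, from 0 (shut) to 1 (fully open), then the shift along the tool's x, y, z in mm, then the turn, a rotation vector about the tool's x, y, z in rad. In form: [[claw, x, y, z, rx, ry, rz], ...]. A call has 1 to 5 rows; each row shifts and turns the commanded pose from where the row before left it, along the tool's axes as they then stand; what a row does not reach is not made up. A row lasts 1/8 s, in which the tool goes at most 62.5 mm and 10.7 degrees, less where a joint would pass 70% of its speed; a pose out of reach is approached as far as the arm can. A call with a gripper value outside its range is refused whole. The fingers move at their own pace and stop on an object; the grip force is fixed at half the most. Time passes only in rows, so rows that do not move let the fingers close. It gives the time, the measured TCP pose, the force, the opening and the grip force at its end, in the units of the state.
- get_state(): the state, without advancing time (a new reading comes with each control period).
- camera(name): name is "scene" or "top"; returns (picture, depth): 480x640x3 uint8, blue, green, red; 480x640 float32, m along the optical axis (not along the pixel's ray), 0 where there is no reading.
- camera_params(name): a dict with "fx", "fy", "cx", "cy" (pixels), "view" (4x4, takes a point from world to camera coordinates). Camera axes: x right, y down, z forward; pixel columns grow to the right and rows downward; lengths in m; the calibration is good to about 2 mm. A picture is of the moment at which its call begins. camera_params takes no time and is no camera call.
- finish_job(): hands the job in; it is judged then, once.
The state is a dict: "t": time; "qpos": joint angles; "joint_vel": joint speeds; "joint_torque": joint torques, N m; "tool_pos": TCP position; "tcp_rot": TCP orientation; "force": force on the tool from outside, world axes, zero at the start; "wrist_torque": the same for the moment, N m; "width": finger opening in m; "grip_force": force on a finger pad.
Only numpy, scipy, OpenCV 4.12 (cv2) and the standard library are available. Lean on these libraries where they do the work, as an engineer would, in place of code of your own. Each camera call takes 0.05 s, during which the arm holds its last target. There are 200 camera calls.

## Working session

There is one attempt and no reset: what is moved stays moved. The work goes in short steps, Python scripts to look and compute and a shell command to move; the robot and the scene stay as the last step left them, time stands still between calls to the robot, and variables do not carry over. Pictures are saved under pics/ and viewed, at most 10 in all, crops included, and the job is handed in when it is done.

```bash
ls; mkdir -p pics; python3 - <<'E'
from cell import *
import cv2,numpy as np
for n in("scene","top"):
    im,d=camera(n); cv2.imwrite(f"pics/{n}0.png",im); np.savez(f"pics/{n}0.npz",im=im,d=d)
    p=camera_params(n); print(n,p["fx"],p["cx"],p["cy"],np.round(p["view"],3).tolist())
s=get_state(); print(s)
E
```

```text
pics
scene 566.1897908109441 323.10740739915127 240.07120404548917 [[-0.828, 0.561, -0.007, 0.428], [0.363, 0.527, -0.768, -0.103], [-0.427, -0.639, -0.64, 1.446], [0.0, 0.0, 0.0, 1.0]]
top 486.29800193272285 325.28738355713756 230.89661710086128 [[0.006, -1.0, 0.006, -0.0], [-0.986, -0.007, -0.166, 0.505], [0.166, -0.005, -0.986, 0.993], [0.0, 0.0, 0.0, 1.0]]
{'t': 0.1, 'qpos': array([ 1.52911352e+00,  3.59350742e-01,  1.11775752e-02, -2.52908165e-04,
       -1.22409889e+00, -2.88089164e-01]), 'joint_vel': array([-0.00135753, -0.00289776,  0.00299604,  0.00296853,  0.0008068 ,
       -0.00138287]), 'joint_torque': array([-2.94195153e-03, -5.84161162e+01,  2.93750954e+01,  7.01545447e+00,
        1.02027258e-02, -5.37415565e-05]), 'tool_pos': array([0.21848945, 0.63819343, 0.20721527]), 'tcp_rot': array([ 9.86429732e-01, -1.64182291e-01, -2.73193583e-05,  7.46885495e-04]), 'force': array([-0.00064887, -0.00344558,  0.57497118]), 'wrist_torque': array([ 0.02110875, -0.02390465, -0.02542693]), 'grip_force': 0.0, 'width': 0.08783929752248354}
```

View pics/scene0.png

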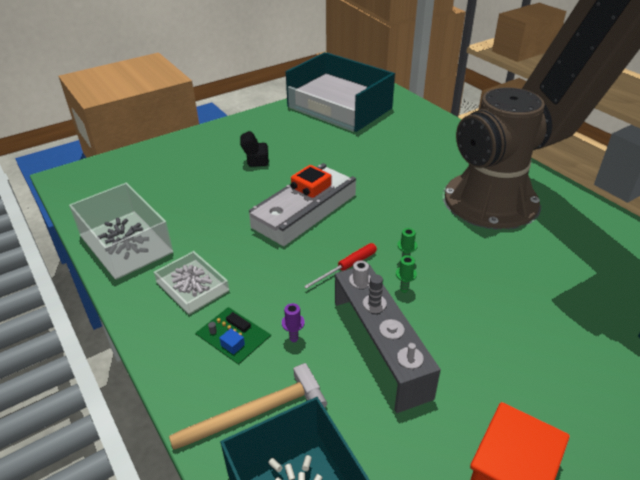

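View pics/top0.png

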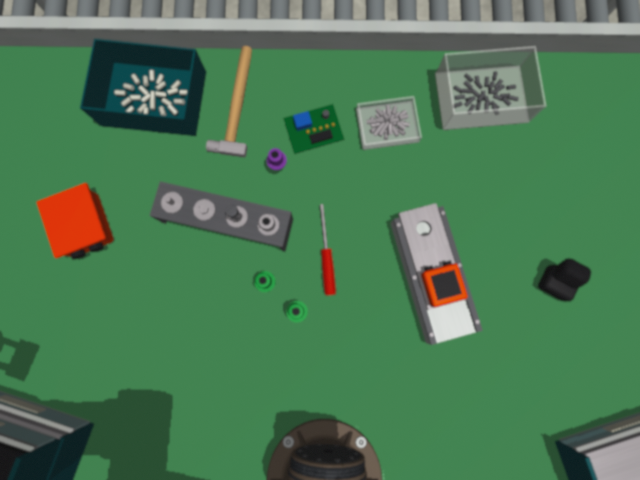

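The top view shows four rack items at about (171,202), (204,209), (237,215) and (268,223). The drift looks like (237,215) and the thick bolt (268,223). The look-alikes are green at (263,281) and (296,311) and purple at (275,160). The plate is near (423,228). I'll confirm in one enlarged crop.

```bash
python3 - <<'E'
import cv2,numpy as np
a=np.load("pics/scene0.npz")["im"];b=np.load("pics/top0.npz")["im"]
r=lambda im,x0,y0,x1,y1,f:cv2.resize(im[y0:y1,x0:x1],None,fx=f,fy=f,interpolation=cv2.INTER_CUBIC)
c=np.zeros((600,800,3),np.uint8)
def put(im,x,y): c[y:y+im.shape[0],x:x+im.shape[1]]=im
put(r(a,330,255,445,375,3),0,0)       # 345x360
put(r(a,245,160,360,245,3.8),355,0)   # 437x323
put(r(b,150,180,295,250,3),0,365)     # 435x210
put(r(b,390,200,480,270,3),445,365)   
cv2.imwrite("pics/crop1.png",c)
E
```

```text
(no output)
```

View pics/crop1.png

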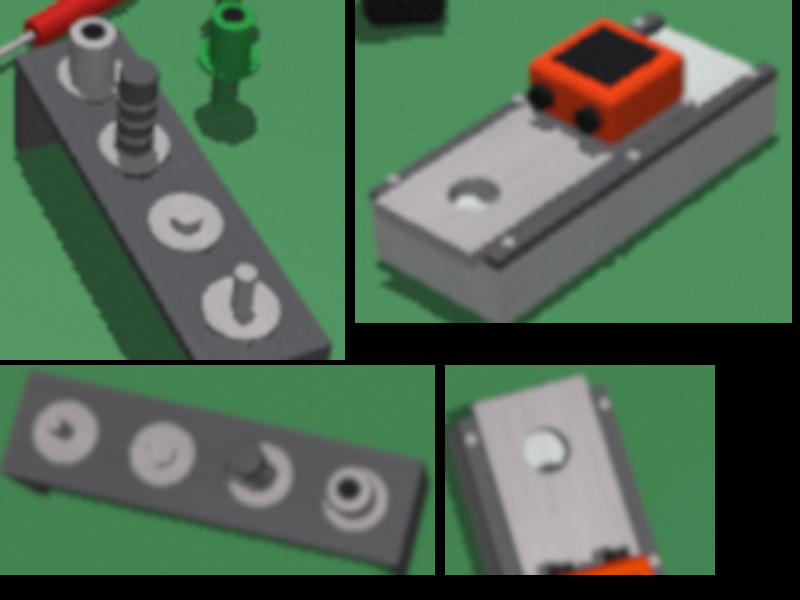

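The crop confirms it. The drift is second from the right in the top view: a dark ribbed handle, the tallest item, with a wide bright collar. The thick tall-headed bolt is at the right end: a bare steel head with a dark socket. The other two are a low-headed bolt and a thin punch. In the plate hole, at top (424,228), bright rail surface shows with a dark crescent of the rail hole on the robot side. Next I'll measure these.

```bash
cat > h.py <<'E'
import cv2,numpy as np
from cell import *
def ray(n,uv,z):
    p=camera_params(n);V=np.array(p["view"]);R=V[:3,:3];o=-R.T@V[:3,3]
    uv=np.atleast_2d(uv).astype(float)
    d=np.c_[(uv[:,0]-p["cx"])/p["fx"],(uv[:,1]-p["cy"])/p["fy"],np.ones(len(uv))]@R
    return (o+d*((z-o[2])/d[:,2])[:,None])[:,:2]
def fit(P):  # circle least squares
    A=np.c_[2*P,np.ones(len(P))];s=np.linalg.lstsq(A,(P**2).sum(1),rcond=None)[0]
    return s[:2],np.sqrt(s[2]+s[:2]@s[:2])
def proj(n,P):
    p=camera_params(n);V=np.array(p["view"]);c=V[:3,:3]@P+V[:3,3];return c[0]/c[2]*p["fx"]+p["cx"],c[1]/c[2]*p["fy"]+p["cy"]
E
python3 - <<'E'
from h import *
I={n:np.load(f"pics/{n}0.npz")["im"] for n in("scene","top")}
def blobs(n,box,test,amin):
    x0,y0,x1,y1=box;m=test(I[n][y0:y1,x0:x1].astype(int)).astype(np.uint8)
    return [c[:,0]+[x0,y0] for c in cv2.findContours(m,cv2.RETR_EXTERNAL,cv2.CHAIN_APPROX_NONE)[0] if cv2.contourArea(c)>amin]
bright=lambda a:(a.min(2)>115)
for n,box in(("top",(150,180,295,250)),("scene",(330,255,445,375))):
    for c in blobs(n,box,bright,80):
        P=ray(n,c,.089);h=cv2.convexHull(P.astype(np.float32))[:,0]
        ce,r=cv2.minEnclosingCircle(h);print(n,"collar",c.mean(0).round(),np.round(ce,4),round(r,4))
dark=lambda a:(a.max(2)<70)
for n,box,z in(("top",(255,208,282,230),.125),("scene",(350,258,372,275),.125)):
    for c in blobs(n,box,dark,6): print(n,"socket",c.mean(0).round(1),ray(n,c,z).mean(0).round(4))
# orange unit top & plate
org=lambda a:(a[...,2]>150)&(a[...,0]<70)&(a[...,1]<120)
for n,box in(("top",(390,200,490,350)),("scene",(245,140,365,250))):
    for c in blobs(n,box,org,100):
        P=ray(n,c,.092).astype(np.float32);r=cv2.minAreaRect(P);print(n,"orange",np.round(r[0],4),np.round(r[1],4),r[2])
pl=lambda a:(a.min(2)>135)
for c in blobs("top",(390,200,490,350),pl,300):
    P=ray("top",c,.056).astype(np.float32);r=cv2.minAreaRect(P);print("plate",np.round(r[0],4),np.round(r[1],4),r[2])
g=I["top"]; 
for v in range(218,240): print(v,' '.join('%3d'%x for x in g[v,408:440].mean(1)))
E
```

```text
top collar [268. 224.] [0.5102 0.1207] 0.0229
top collar [238. 218.] [0.5262 0.1858] 0.0227
top collar [204. 209.] [0.5403 0.2528] 0.0224
top collar [171. 202.] [0.5552 0.3193] 0.0224
scene collar [410. 356.] [0.5501 0.3136] 0.0273
scene collar [391. 328.] [0.5396 0.2491] 0.0232
scene collar [361. 266.] [0.4852 0.0881] 0.0159
top socket [265.7 220.8] [0.5104 0.121 ]
scene socket [360.5 265.1] [0.5093 0.117 ]
top orange [ 0.3907 -0.2356] [0.0718 0.072 ] 15.31786060333252
scene orange [ 0.3926 -0.2357] [0.0761 0.0757] 14.709768295288086
plate [ 0.3187 -0.2525] [0.0765 0.0928] 8.841723442077637
plate [ 0.4916 -0.2084] [0.1297 0.0818] 15.363780975341797
218 172 170 171 174 175 176 176 174 172 172 172 174 175 175 176 177 176 177 178 179 178 176 175 175 175 176 175 174 174 176 175 168
219 173 171 171 172 175 176 176 175 174 172 173 173 173 172 171 170 169 172 176 178 178 177 176 176 176 176 176 175 174 176 176 171
220 174 172 171 172 174 177 176 175 173 172 170 169 166 163 157 153 153 156 163 170 175 177 176 175 177 178 177 175 174 175 176 173
221 175 173 172 172 174 176 177 176 174 171 16
[... 1761 characters left out ...]
 167 178 182 181 179 178 178 179 179 177
235 173 173 175 176 176 176 175 175 176 177 176 173 163 146 127 117 116 121 129 139 154 166 176 180 182 182 181 179 178 179 179 178
236 173 174 175 176 176 176 175 175 176 177 179 177 172 162 153 147 148 152 159 165 171 175 178 180 182 182 181 179 178 179 180 179
237 172 174 175 176 178 177 176 174 175 178 179 179 178 174 169 168 168 171 174 176 178 178 178 180 182 182 181 180 178 178 179 180
238 170 174 174 175 177 177 177 175 175 178 179 179 179 178 176 174 174 175 178 179 179 179 179 180 181 183 183 180 179 178 180 180
239 166 173 174 176 177 178 178 176 176 177 178 179 179 178 177 175 174 175 178 180 181 180 179 179 181 182 182 181 179 179 179 180
```

```bash
python3 - <<'E'
from h import *
ph=ray("top",[423.7,227.9],.056)[0];e=ray("top",[425.5,232.3],.044)[0]
u=np.array([np.cos(.265),np.sin(.265)]);n=np.array([-u[1],u[0]])
print("plate hole",ph,"via unit",np.array([.3917,-.2357])+.123*u,"rail edge",e,"offset est",(ph-e)@u+.016,(ph-e)@n)
# red/dark crescent: scene check of the plate hole
g=np.load("pics/scene0.npz")["im"]
q=proj("scene",np.r_[ph,.056]);print(q)
u0,v0=map(int,q)
for v in range(v0-8,v0+9): print(v,' '.join('%3d'%x for x in g[v,u0-14:u0+15].mean(1)))
s=get_state();print(s["tool_pos"])
E
```

```text
plate hole [ 0.51085256 -0.20348966] via unit [ 0.51040638 -0.20348516] rail edge [ 0.50350041 -0.20959325] offset est 0.024694096608373094 0.0039649326838574325
(np.float64(276.1608842538634), np.float64(210.96733158154328))
202  94  97 108 127 146 165 178 180 179 178 178 178 181 181 179 179 179 181 180 182 180 180 178 180 179 179 178 178 177
203 102 118 141 164 176 180 180 180 179 179 180 180 182 179 180 181 182 183 182 181 179 179 179 180 180 178 178 176 176
204 132 154 170 179 179 180 180 178 179 181 181 181 180 181 181 181 182 182 180 179 179 180 180 179 177 176 175 176 175
205 165 177 180 180 179 179 181 181 180 180 180 179 179 179 179 178 178 177 178 179 180 179 180 177 176 176 175 176 177
206 180 181 180 179 179 180 181 181 180 177 172 167 162 162 160 153 156 164 169 176 181 178 177 176 175 176 176 178 179
207 180 179 179 181 182 182 182 180 176 165 149 136 126 127 124 117 119 130 141 159 171 176 176 176 177 178 180 180 178
208 179 179 181 182 181 182 181 173 155 133 113 106 104 106 106 106 105 104 108 126 152 170 176 177 179 180 178 178 177
209 180 182 182 182 182 181 179 15
[... 500 characters left out ...]
0 210 206 193 170 154 146 153 166 175 176 177 177 177 177 176 175
214 183 184 182 184 183 182 181 180 181 186 196 199 201 200 202 199 194 183 174 174 176 177 177 177 177 178 176 175 173
215 183 183 182 182 182 181 181 181 178 180 181 183 185 189 190 188 183 179 177 176 177 178 177 177 176 175 175 173 165
216 182 182 181 182 180 180 180 179 177 177 177 179 181 182 182 181 179 177 176 177 178 178 178 176 176 174 169 159 139
217 182 181 181 180 179 179 178 177 177 178 179 180 182 181 179 177 177 177 177 178 178 177 176 175 174 167 149 125 104
218 173 179 179 179 179 177 178 177 179 181 181 181 180 178 177 176 178 177 177 177 176 176 174 173 166 144 114  96  91
[0.21848945 0.63819343 0.20721527]
```

```bash
cat > go.py <<'E'
import sys
from h import *
from scipy.spatial.transform import Rotation as Ro
s=get_state();R=Ro.from_quat(s["tcp_rot"]);x=R.as_matrix()[:,0]
t=np.array(list(map(float,sys.argv[1:4])))
print("tool mm",(R.inv().apply(t-s["tool_pos"])*1000).round(1),"yaw x deg",np.degrees(np.arctan2(x[1],x[0])).round(2),"tilt",np.degrees(np.arccos(-R.as_matrix()[2,2])).round(2),"pos",s["tool_pos"].round(4),"F",s["force"].round(1),"t",round(s["t"],2),"w",round(s["width"],4),"q",s["qpos"].round(2))
E
python3 -m crank '[[1,0,0,0,0,0,0.183],[1,0,0,0,0,0,0.183],[1,0,0,0,0,0,0.183],[1,0,0,0,0,0,0.183],[1,0,0,0,0,0,0.183]]'
python3 -m crank '[[1,0,0,0,0,0,0.183],[1,0,0,0,0,0,0.183],[1,0,0,0,0,0,0.183],[1,0,0,0,0,0,0]]'
python3 go.py .526 .186 .2
```

```text
t: 0.72
tool_pos: [0.2185, 0.6383, 0.2075]
tcp_rot: [0.811, -0.585, 0.0, 0.001]
force: [0.4, -0.0, 0.4]
width: 0.088
grip_force: 0.0
t: 1.23
tool_pos: [0.2185, 0.6384, 0.2076]
tcp_rot: [-0.625, 0.781, -0.0, -0.0]
force: [0.0, 0.6, -0.0]
width: 0.0876
grip_force: 0.0
tool mm [ 373.6 -399.4    7.9] yaw x deg -102.71 tilt 0.05 pos [0.2185 0.6384 0.2076] F [ 0.   0.6 -0. ] t 1.23 w 0.0876 q [ 1.53  0.36  0.01 -0.   -1.22 -1.75]
```

```bash
python3 -m crank '[[1,37.4,-39.9,0,0,0,0],[1,37.4,-39.9,0,0,0,0],[1,37.4,-39.9,0,0,0,0],[1,37.4,-39.9,0,0,0,0],[1,37.4,-39.9,0,0,0,0]]' >/dev/null
python3 -m crank '[[1,37.4,-39.9,0,0,0,0],[1,37.4,-39.9,0,0,0,0],[1,37.4,-39.9,0,0,0,0],[1,37.4,-39.9,0,0,0,0],[1,37.4,-39.9,0,0,0,0]]'
python3 -m crank '[[1,0,0,8,0,0,0],[1,0,0,0,0,0,0]]'
python3 go.py .526 .186 .112; python3 - <<'E'
from h import *
im,_=camera("scene");cv2.imwrite("pics/s1.png",cv2.resize(im[170:400,280:500],None,fx=2.5,fy=2.5))
E
```

```text
t: 2.48
tool_pos: [0.5257, 0.184, 0.2082]
tcp_rot: [-0.626, 0.78, 0.0, 0.0]
force: [0.9, 0.9, -0.3]
width: 0.0874
grip_force: 0.0
t: 2.72
tool_pos: [0.5246, 0.1851, 0.1992]
tcp_rot: [-0.625, 0.781, 0.0, -0.001]
force: [0.8, -1.0, 0.9]
width: 0.0876
grip_force: 0.0
tool mm [-1.3 -1.3 87.2] yaw x deg -102.68 tilt 0.09 pos [0.5246 0.1851 0.1992] F [ 0.8 -1.   0.9] t 2.73 w 0.0876 q [ 0.69  0.17 -0.26 -0.   -1.14 -0.91]
```

View pics/s1.png

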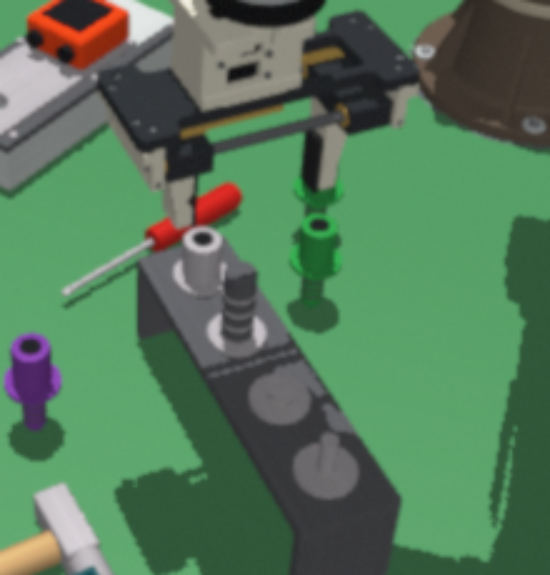

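The gripper hangs over the drift, whose handle is at crop (240,295), with the jaws across the rack. Nothing is in the way, so I'll descend and grip.

```bash
python3 -m crank '[[1,-1.3,-1.3,30,0,0,0],[1,0,0,30,0,0,0],[1,0,0,27,0,0,0],[0,0,0,0,0,0,0],[0,0,0,0,0,0,0]]'
python3 -m crank '[[0,0,0,0,0,0,0],[0,0,0,0,0,0,0],[0,0,0,0,0,0,0]]'; python3 go.py .526 .186 .112
```

```text
t: 3.4
tool_pos: [0.527, 0.1877, 0.1143]
tcp_rot: [-0.625, 0.781, -0.0, 0.001]
force: [0.3, 0.3, -0.1]
width: 0.0728
grip_force: 0.0
t: 3.78
tool_pos: [0.5268, 0.1867, 0.1135]
tcp_rot: [-0.624, 0.781, 0.0, 0.0]
force: [0.5, -0.2, 0.6]
width: 0.043
grip_force: 0.0
tool mm [0.8 0.6 1.5] yaw x deg -102.78 tilt 0.04 pos [0.5268 0.1867 0.1135] F [ 0.5 -0.2  0.6] t 3.77 w 0.043 q [ 0.69  0.25 -0.38  0.   -0.94 -0.91]
```

```bash
python3 -m crank '[[0,0,0,0,0,0,0],[0,0,0,0,0,0,0],[0,0,0,0,0,0,0],[0,0,0,0,0,0,0]]'; python3 go.py .526 .186 .24
```

```text
t: 4.28
tool_pos: [0.5265, 0.1866, 0.1131]
tcp_rot: [-0.624, 0.781, 0.0, -0.0]
force: [-0.7, -0.5, 1.8]
width: 0.0233
grip_force: 30.0
tool mm [   0.7    0.3 -126.9] yaw x deg -102.78 tilt 0.01 pos [0.5265 0.1866 0.1131] F [-0.7 -0.5  1.8] t 4.28 w 0.0233 q [ 0.69  0.25 -0.38 -0.   -0.94 -0.91]
```

```bash
python3 -m crank '[[0,0,0,-20,0,0,0],[0,0,0,-40,0,0,0],[0,0,0,-50,0,0,0],[0,0,0,-27,0,0,0],[0,0,0,0,0,0,0]]'; python3 go.py .4993 -.2067 .25
```

```text
t: 4.9
tool_pos: [0.5273, 0.1871, 0.2516]
tcp_rot: [-0.624, 0.781, 0.0, 0.002]
force: [-0.2, -0.1, -4.3]
width: 0.0226
grip_force: 30.0
tool mm [390.3 -59.8   0.7] yaw x deg -102.78 tilt 0.2 pos [0.5273 0.1871 0.2516] F [-0.2 -0.1 -4.3] t 4.9 w 0.0226 q [ 0.69  0.14 -0.18  0.   -1.25 -0.91]
```

```bash
python3 -m crank '[[0,48.8,-7.5,0,0,0,0],[0,48.8,-7.5,0,0,0,0],[0,48.8,-7.5,0,0,0,0],[0,48.8,-7.5,0,0,0,0],[0,48.8,-7.5,0,0,0,0]]'>/dev/null; python3 -m crank '[[0,48.8,-7.5,0,0,0,0],[0,48.8,-7.5,0,0,0,0],[0,48.8,-7.5,0,0,0,0],[0,0,0,40,0,0,0],[0,0,0,20,0,0,0]]'; python3 -m crank '[[0,0,0,0,0,0,0],[0,0,0,0,0,0,0]]'; python3 go.py .4993 -.2067 .15
python3 - <<'E'
from h import *
a,_=camera("scene");b,_=camera("top")
r=lambda im,x0,y0,x1,y1,f:cv2.resize(im[y0:y1,x0:x1],None,fx=f,fy=f,interpolation=cv2.INTER_CUBIC)
cv2.imwrite("pics/s2.png",np.hstack([r(a,210,110,350,260,3),cv2.resize(b[150:300,370:500],(390,450),interpolation=cv2.INTER_CUBIC)])[:, :800])
print(proj("scene",np.array([.4993,-.2067,.056])),proj("scene",np.array([.5108,-.2035,.056])))
E
```

```text
t: 6.15
tool_pos: [0.496, -0.2077, 0.1856]
tcp_rot: [-0.623, 0.782, 0.003, -0.002]
force: [-0.5, -0.1, -4.3]
width: 0.0235
grip_force: 30.0
t: 6.4
tool_pos: [0.4989, -0.2074, 0.19]
tcp_rot: [-0.624, 0.781, 0.0, -0.0]
force: [0.6, 1.2, -2.5]
width: 0.0234
grip_force: 30.0
tool mm [-0.8 -0.2 40. ] yaw x deg -102.76 tilt 0.03 pos [ 0.4989 -0.2074  0.19  ] F [ 0.6  1.2 -2.5] t 6.4 w 0.0234 q [-0.03  0.15 -0.31  0.   -1.11 -0.19]
(np.float64(279.717372217571), np.float64(208.61241281150765)) (np.float64(276.17807951358577), np.float64(210.95746360267094))
```

View pics/s2.png

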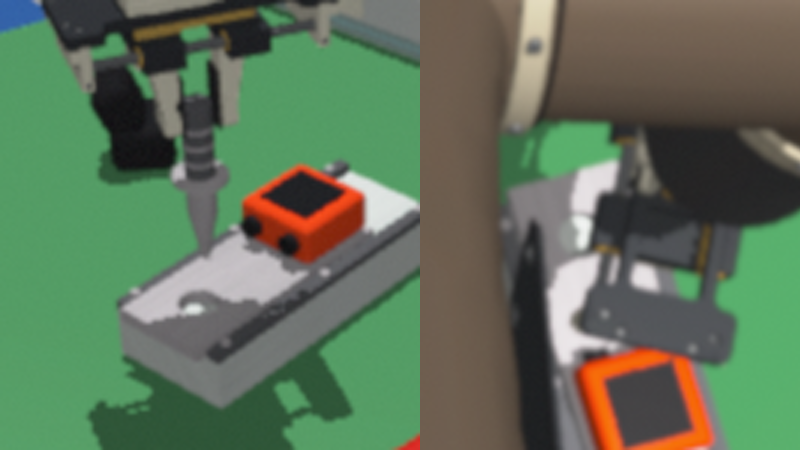

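The drift hangs upright in the jaws, with its tip at crop (205,258), which is scene px (278,196). That fits a point 34 mm above the near part of the plate's hole. Now I'll lower it gently.

```bash
python3 -m crank '[[0,-0.8,0,20,0,0,0],[0,0,0,14,0,0,0],[0,0,0,5,0,0,0],[0,0,0,5,0,0,0],[0,0,0,0,0,0,0]]'; python3 go.py .4896 -.2093 .125
```

```text
t: 7.12
tool_pos: [0.4995, -0.2066, 0.1462]
tcp_rot: [-0.624, 0.781, -0.0, 0.0]
force: [2.9, 0.4, -4.1]
width: 0.0231
grip_force: 30.0
tool mm [ 4.8  9.1 21.2] yaw x deg -102.77 tilt 0.06 pos [ 0.4995 -0.2066  0.1462] F [ 2.9  0.4 -4.1] t 7.12 w 0.0231 q [-0.03  0.19 -0.37  0.   -1.01 -0.19]
```

```bash
python3 -m crank '[[0,1.2,2.3,0,0,0,0],[0,1.2,2.3,2,0,0,0],[0,1.2,2.3,4,0,0,0],[0,1.2,2.3,5,0,0,0],[0,0,0,0,0,0,0]]'; python3 go.py .4896 -.2093 .111
```

```text
t: 7.75
tool_pos: [0.4879, -0.2092, 0.1343]
tcp_rot: [-0.624, 0.781, 0.001, -0.001]
force: [2.3, 1.0, -5.2]
width: 0.0234
grip_force: 30.0
tool mm [-0.3 -1.7 23.3] yaw x deg -102.8 tilt 0.1 pos [ 0.4879 -0.2092  0.1343] F [ 2.3  1.  -5.2] t 7.75 w 0.0234 q [-0.04  0.19 -0.41 -0.   -0.98 -0.19]
```

```bash
python3 -m crank '[[0,0,-0.5,6,0,0,0],[0,0,-0.5,6,0,0,0],[0,0,0,5,0,0,0],[0,0,0,5,0,0,0],[0,0,0,0,0,0,0]]'; python3 go.py .4896 -.2093 .111
```

```text
t: 8.38
tool_pos: [0.4893, -0.2093, 0.1123]
tcp_rot: [-0.624, 0.781, 0.001, -0.0]
force: [2.5, 1.1, -5.0]
width: 0.0233
grip_force: 30.0
tool mm [-0.1 -0.3  1.3] yaw x deg -102.79 tilt 0.08 pos [ 0.4893 -0.2093  0.1123] F [ 2.5  1.1 -5. ] t 8.38 w 0.0233 q [-0.04  0.21 -0.43 -0.   -0.93 -0.19]
```

```bash
python3 -m crank '[[0,1,1.7,0,0,0,0],[0,0.9,1.8,0,0,0,0],[0,0,0,0,0,0,0]]'; python3 -m crank '[[0,-1.4,-2.6,0,0,0,0],[0,0,0,-20,0,0,0],[0,0,0,-40,0,0,0],[0,0,0,-50,0,0,0],[0,0,0,-28,0,0,0]]'; python3 go.py .5265 .1866 .25;
python3 - <<'E'
from h import *
a,_=camera("scene");b,_=camera("top")
r=lambda im,x0,y0,x1,y1,f:cv2.resize(im[y0:y1,x0:x1],None,fx=f,fy=f,interpolation=cv2.INTER_CUBIC)
cv2.imwrite("pics/s3.png",np.hstack([r(a,245,160,345,245,4),r(b,390,200,480,285,4)]))
E
```

```text
t: 8.75
tool_pos: [0.4855, -0.2106, 0.113]
tcp_rot: [-0.624, 0.781, 0.0, -0.0]
force: [1.2, 1.8, -4.1]
width: 0.0235
grip_force: 30.0
t: 9.38
tool_pos: [0.489, -0.2101, 0.2537]
tcp_rot: [-0.624, 0.781, -0.001, 0.0]
force: [-0.3, 0.6, -4.1]
width: 0.0233
grip_force: 30.0
tool mm [-395.2   51.2    3.4] yaw x deg -102.77 tilt 0.1 pos [ 0.489  -0.2101  0.2537] F [-0.3  0.6 -4.1] t 9.38 w 0.0233 q [-0.04  0.09 -0.23  0.   -1.24 -0.19]
```

View pics/s3.png

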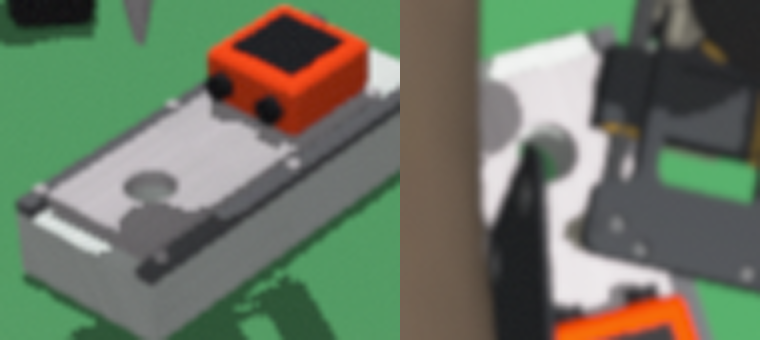

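The plate has moved towards the robot. Its hole is now at crop (151,187), scene px (283,207), and green table shows through both holes in the top view. Next I'll return the drift.

```bash
python3 -m crank '[[0,-49.4,6.4,0,0,0,0],[0,-49.4,6.4,0,0,0,0],[0,-49.4,6.4,0,0,0,0],[0,-49.4,6.4,0,0,0,0],[0,-49.4,6.4,0,0,0,0]]'>/dev/null; python3 -m crank '[[0,-49.4,6.4,0,0,0,0],[0,-49.4,6.4,0,0,0,0],[0,-49.4,6.4,0,0,0,0],[0,0,0,20,0,0,0],[0,0,0,0,0,0,0]]';  python3 go.py .5265 .1866 .1145
python3 - <<'E'
from h import *
b,_=camera("top");a,_=camera("scene");np.savez("pics/after.npz",top=b,scene=a)
c=proj("top",np.array([.4896,-.2093,.056]));print(c)
u0,v0=map(int,c)
g=b.mean(2).astype(int)
for v in range(v0-11,v0+13): print(v,' '.join('%3d'%x for x in g[v,u0-13:u0+14]))
E
```

```text
t: 10.72
tool_pos: [0.5243, 0.1863, 0.2278]
tcp_rot: [-0.624, 0.781, 0.0, -0.003]
force: [0.1, -1.3, -4.3]
width: 0.0228
grip_force: 30.0
tool mm [ -1.3  -2.6 113.3] yaw x deg -102.74 tilt 0.38 pos [0.5243 0.1863 0.2278] F [ 0.1 -1.3 -4.3] t 10.72 w 0.0228 q [ 0.69  0.16 -0.22 -0.   -1.21 -0.91]
(np.float64(426.74279109598456), np.float64(237.90118539190092))
226 195 197 199 199 198 195 194 194 196 197 198 199 200 200 200 201 202 202 201 199 198 199 199 199 197 196 198
227 195 197 199 199 198 196 195 194 195 197 198 199 200 200 200 201 203 203 202 200 199 199 200 200 198 197 197
228 194 196 198 200 199 197 195 194 194 196 198 199 199 199 200 200 201 203 202 201 199 199 200 200 199 197 198
229 194 196 198 200 200 198 196 195 195 195 194 193 191 191 191 192 196 200 202 202 200 199 200 201 199 197 197
230 195 196 198 200 201 199 198 195 193 189 185 179 174 172 169 170 177 188 196 200 199 199 200 201 200 198 197
231 195 195 197 200 201 200 199 196 192 182 172 163 158 155 149 146 150 162 178 190 197 199 200 201 200 199 198
232 195 196 197 200 201 201 200 196 188 174 158 147 142 139 137 13
[... 1249 characters left out ...]
 172 195 205 205 204 202 202
244 200 201 200 200 199 198 199 194 181 158 132 109  94  86  87  95 109 127 148 171 190 202 207 206 204 202 202
245 199 200 200 200 199 199 199 199 195 183 169 151 135 127 127 136 150 165 180 192 199 204 207 206 204 202 202
246 199 201 201 200 200 199 199 200 199 198 193 182 173 168 168 174 183 191 197 201 202 205 207 207 205 203 202
247 198 200 201 201 200 199 199 200 201 202 201 197 193 190 191 194 198 201 203 203 203 204 206 207 206 204 202
248 198 200 201 201 201 199 199 200 202 204 203 201 200 198 198 200 202 204 205 204 203 204 206 207 206 205 203
249 198 200 201 201 201 200 200 200 202 204 204 203 200 199 198 200 202 204 204 205 203 204 205 207 207 206 203
```

```bash
python3 -m crank '[[0,-0.6,0,30,0,0,0],[0,0,0,35,0,0,0],[0,0,0,25,0,0,0],[0,0,0,0,0,0,0]]'; python3 go.py .5265 .1866 .1140
```

```text
t: 11.32
tool_pos: [0.5257, 0.1861, 0.14]
tcp_rot: [-0.624, 0.782, 0.0, -0.002]
force: [-0.0, 0.4, -2.9]
width: 0.0234
grip_force: 30.0
tool mm [-0.7 -0.8 26. ] yaw x deg -102.85 tilt 0.19 pos [0.5257 0.1861 0.14  ] F [-0.   0.4 -2.9] t 11.32 w 0.0234 q [ 0.69  0.22 -0.34 -0.   -1.01 -0.92]
```

```bash
python3 -m crank '[[0,-0.5,-0.5,12,0,0,0],[0,0,0,10,0,0,0],[0,0,0,4,0,0,0],[0,0,0,0,0,0,0]]'; python3 go.py .5265 .1866 .1130
```

```text
t: 11.82
tool_pos: [0.527, 0.1879, 0.115]
tcp_rot: [-0.624, 0.781, -0.0, -0.0]
force: [0.3, -0.6, -3.6]
width: 0.0232
grip_force: 30.0
tool mm [1.4 0.2 2. ] yaw x deg -102.77 tilt 0.02 pos [0.527  0.1879 0.115 ] F [ 0.3 -0.6 -3.6] t 11.82 w 0.0232 q [ 0.69  0.25 -0.37  0.   -0.95 -0.92]
```

```bash
python3 -m crank '[[0,0,0,1.5,0,0,0],[0,0,0,0,0,0,0],[0.7,0,0,0,0,0,0],[0.7,0,0,0,0,0,0],[0.7,0,0,0,0,0,0]]'; python3 -m crank '[[0.7,0,0,0,0,0,0],[0.7,0,0,0,0,0,0],[0.7,0,0,-20,0,0,0],[0.7,0,0,-35,0,0,0],[0.7,0,0,-30,0,0,0]]';python3 go.py .510 .121 .2
python3 - <<'E'
from h import *
a,_=camera("scene")
cv2.imwrite("pics/s4.png",cv2.resize(a[235:385,320:460],None,fx=3,fy=3,interpolation=cv2.INTER_CUBIC))
E
```

```text
t: 12.45
tool_pos: [0.5274, 0.1881, 0.114]
tcp_rot: [-0.624, 0.781, -0.0, 0.0]
force: [0.3, -0.3, -0.5]
width: 0.0478
grip_force: 0.0
t: 13.08
tool_pos: [0.5272, 0.1879, 0.1997]
tcp_rot: [-0.624, 0.781, -0.0, 0.0]
force: [-0.2, 0.6, 0.2]
width: 0.0611
grip_force: 0.0
tool mm [69.1  2.  -0.3] yaw x deg -102.77 tilt 0.02 pos [0.5272 0.1879 0.1997] F [-0.2  0.6  0.2] t 13.07 w 0.0611 q [ 0.69  0.18 -0.26  0.   -1.14 -0.92]
```

View pics/s4.png

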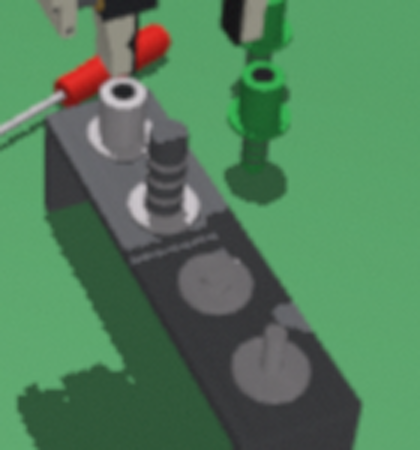

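The drift hangs upright in its own hole (crop (165,180)). The bolt is at crop (123,115), so I'll go for it next.

```bash
python3 -m crank '[[0.8,35,1,0,0,0,0],[0.8,35.5,0.5,0,0,0,0],[0.8,0,0,40,0,0,0],[0.8,0,0,0,0,0,0]]';python3 go.py .510 .1195 .103
```

```text
t: 13.62
tool_pos: [0.5082, 0.1182, 0.1565]
tcp_rot: [-0.624, 0.782, 0.001, -0.002]
force: [0.5, 0.2, -0.5]
width: 0.0698
grip_force: 0.0
tool mm [-1.8 -1.7 53.5] yaw x deg -102.84 tilt 0.28 pos [0.5082 0.1182 0.1565] F [ 0.5  0.2 -0.5] t 13.62 w 0.0698 q [ 0.6   0.15 -0.39 -0.   -1.03 -0.83]
```

```bash
python3 -m crank '[[0.8,0,0,30,0,0,0],[0.8,0,0,15,0,0,0],[0.8,0,0,0,0,0,0],[0.8,0,0,0,0,0,0]]';python3 go.py .510 .1195 .103
```

```text
t: 14.12
tool_pos: [0.5107, 0.1199, 0.1146]
tcp_rot: [-0.624, 0.781, -0.0, 0.001]
force: [0.7, -1.1, 0.7]
width: 0.0701
grip_force: 0.0
tool mm [ 0.6  0.6 11.6] yaw x deg -102.75 tilt 0.06 pos [0.5107 0.1199 0.1146] F [ 0.7 -1.1  0.7] t 14.12 w 0.0701 q [ 0.61  0.2  -0.45  0.   -0.93 -0.83]
```

```bash
python3 -m crank '[[0.8,0,0.5,11.5,0,0,0],[0.8,0,0,0,0,0,0],[0,0,0,0,0,0,0],[0,0,0,0,0,0,0],[0,0,0,0,0,0,0]]';python3 -m crank '[[0,0,0,0,0,0,0],[0,0,0,0,0,0,0],[0,0,0,0,0,0,0],[0,0,0,0,0,0,0],[0,0,0,0,0,0,0]]';python3 go.py .510 .1195 .24
```

```text
t: 14.75
tool_pos: [0.5096, 0.1196, 0.1022]
tcp_rot: [-0.624, 0.781, -0.0, 0.0]
force: [-0.1, -0.5, -0.3]
width: 0.0459
grip_force: 0.0
t: 15.38
tool_pos: [0.5098, 0.1196, 0.1022]
tcp_rot: [-0.624, 0.781, -0.0, 0.0]
force: [2.3, -1.4, -0.0]
width: 0.028
grip_force: 30.0
tool mm [   0.    -0.3 -137.8] yaw x deg -102.77 tilt 0.02 pos [0.5098 0.1196 0.1022] F [ 2.3 -1.4 -0. ] t 15.38 w 0.028 q [ 0.61  0.21 -0.46  0.   -0.9  -0.83]
```

```bash
python3 -m crank '[[0,0,0,-20,0,0,0],[0,0,0,-40,0,0,0],[0,0,0,-38,0,0,0],[0,0,0,0,0,0,0]]';python3 go.py .4896 -.2093 .2; python3 - <<'E'
from h import *
a,_=camera("scene");b,_=camera("top")
cv2.imwrite("pics/s5.png",np.hstack([cv2.resize(a[190:340,300:420],(480,600),interpolation=cv2.INTER_CUBIC),cv2.resize(b[170:320,220:300],(320,600),interpolation=cv2.INTER_CUBIC)]))
E
```

```text
t: 15.88
tool_pos: [0.5106, 0.1204, 0.2027]
tcp_rot: [-0.624, 0.781, -0.0, 0.002]
force: [-0.2, 0.0, -2.8]
width: 0.0281
grip_force: 30.0
tool mm [326.2 -52.3   1.7] yaw x deg -102.77 tilt 0.27 pos [0.5106 0.1204 0.2027] F [-0.2  0.  -2.8] t 15.88 w 0.0281 q [ 0.61  0.11 -0.33  0.   -1.13 -0.83]
```

View pics/s5.png

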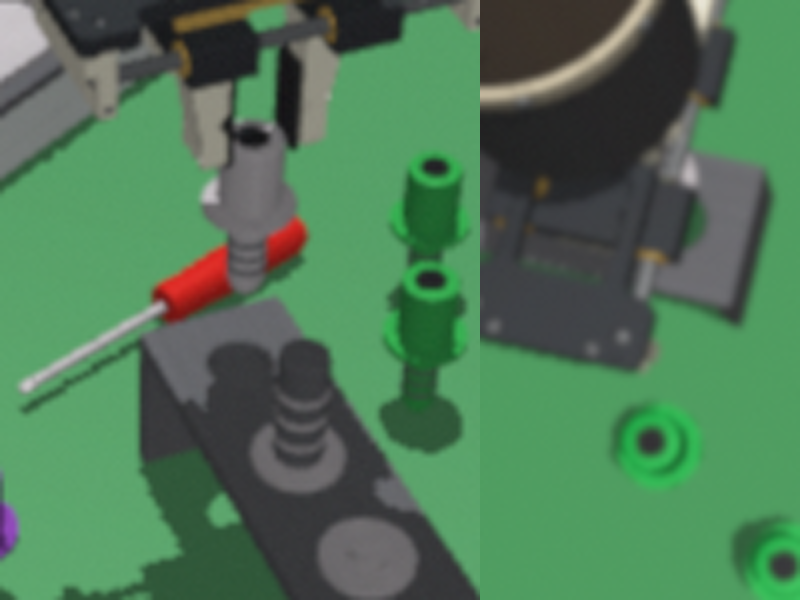

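The bolt is held upright, but its head seems to sit towards the camera side of the pads (socket at crop (253,135), scene px (363.2,223.7)). I'll work out its offset from the TCP.

```bash
python3 - <<'E'
from h import *
a,_=camera("scene")
g=a[205:240,345:385].astype(int);m=(g.max(2)<75)
h=ray("scene",[363.2,223.7],.2255)[0];s=get_state();print(h,s["tool_pos"],h-s["tool_pos"][:2])
for z in(.111,): print(ray("scene",[360.5,265.1],.125))
# head sides, rows below socket: left/right extents
for v in(228,231,234,237): print(v,[int(x) for x in a[v,348:380].mean(1)])
# collar rows
for v in(240,243,246,249): print(v,[int(x) for x in a[v,340:385].mean(1)])
print(proj("scene",np.r_[s["tool_pos"][:2],s["tool_pos"][2]+.0088]),[round(float(x),1) for x in proj("scene",np.r_[s["tool_pos"][:2],s["tool_pos"][2]+.0228])])
E
```

```text
[0.50890073 0.11854802] [0.50843036 0.119324   0.19873753] [ 0.00047037 -0.00077598]
[[0.50933935 0.11708259]]
228 [112, 112, 119, 132, 138, 138, 138, 137, 126, 92, 71, 97, 107, 104, 99, 98, 99, 103, 108, 112, 112, 112, 107, 104, 93, 81, 92, 108, 117, 117, 117, 117]
231 [116, 116, 120, 131, 137, 136, 133, 127, 109, 79, 72, 99, 109, 112, 113, 115, 117, 117, 114, 114, 111, 106, 102, 105, 116, 116, 117, 117, 117, 118, 116, 116]
234 [117, 116, 117, 118, 119, 126, 123, 102, 94, 100, 104, 108, 110, 111, 112, 115, 117, 116, 113, 110, 108, 105, 99, 105, 115, 116, 116, 117, 117, 117, 117, 118]
237 [117, 116, 123, 149, 181, 192, 167, 113, 99, 101, 106, 107, 109, 111, 111, 115, 117, 115, 113, 111, 107, 103, 95, 98, 106, 112, 115, 116, 117, 116, 117, 117]
240 [116, 116, 116, 118, 118, 117, 117, 116, 118, 120, 138, 171, 189, 190, 169, 121, 99, 101, 105, 108, 110, 112, 113, 115, 116, 115, 113, 110, 106, 100, 97, 102, 106, 108, 112, 116, 117, 117, 116, 118, 116, 117, 116, 115, 117]
243 [117, 116, 116, 116, 116, 117, 117, 117, 117, 118, 111, 105, 103, 106, 106, 105, 104, 103, 106, 108, 109, 111, 112, 114, 115, 113, 111, 109, 108, 105, 105, 107, 108, 106, 110, 116, 116, 116, 117, 117, 117, 116, 118, 117, 116]
246 [118, 117, 117, 117, 117, 117, 118, 117, 116, 118, 117, 116, 112, 107, 104, 105, 107, 106, 108, 107, 108, 107, 107, 108, 109, 109, 108, 109, 111, 112, 110, 108, 104, 101, 94, 99, 113, 116, 117, 117, 116, 117, 116, 118, 116]
249 [118, 117, 117, 117, 117, 117, 116, 118, 116, 117, 116, 117, 117, 116, 117, 117, 108, 96, 98, 107, 110, 112, 113, 115, 112, 112, 105, 105, 108, 99, 91, 87, 81, 77, 73, 71, 87, 105, 117, 116, 116, 117, 116, 116, 117]
(np.float64(363.2842029170218), np.float64(231.6766330977852)) [363.6, 225.6]
```

The bolt's axis is within 1 mm of the TCP, so I'll carry it to the hole.

```bash
python3 -m crank '[[0,54.2,-8.8,0,0,0,0],[0,54.2,-8.8,0,0,0,0],[0,54.2,-8.8,0,0,0,0],[0,54.2,-8.8,0,0,0,0],[0,54.2,-8.8,0,0,0,0]]' >/dev/null;python3 -m crank '[[0,54.2,-8.8,0,0,0,0],[0,0,0,30,0,0,0],[0,0,0,20,0,0,0],[0,0,0,0,0,0,0],[0,0,0,0,0,0,0]]';python3 go.py .4896 -.2093 .074
```

```text
t: 17.27
tool_pos: [0.4892, -0.2092, 0.1501]
tcp_rot: [-0.624, 0.781, 0.0, -0.0]
force: [-0.5, 0.2, -2.1]
width: 0.0279
grip_force: 30.0
tool mm [ 0.  -0.4 76.1] yaw x deg -102.75 tilt 0.03 pos [ 0.4892 -0.2092  0.1501] F [-0.5  0.2 -2.1] t 17.27 w 0.0279 q [-0.04  0.17 -0.38  0.   -1.01 -0.19]
```

```bash
python3 -m crank '[[0,0,0,20,0,0,0],[0,0,0,12,0,0,0],[0,0,0,8,0,0,0],[0,0,0,8,0,0,0],[0,0,0,0,0,0,0]]';python3 go.py .4896 -.2093 .074
```

```text
t: 17.9
tool_pos: [0.4888, -0.2092, 0.1017]
tcp_rot: [-0.624, 0.781, 0.0, -0.0]
force: [0.1, 0.7, -2.9]
width: 0.0282
grip_force: 30.0
tool mm [-0.1 -0.8 27.7] yaw x deg -102.78 tilt 0.05 pos [ 0.4888 -0.2092  0.1017] F [ 0.1  0.7 -2.9] t 17.9 w 0.0282 q [-0.04  0.22 -0.45 -0.   -0.9  -0.19]
```

Passing both holes freely (end ≈ 0.036). Lowering the rest of the way.

```bash
python3 -m crank '[[0,0,0,10,0,0,0],[0,0,0,10,0,0,0],[0,0,0,6,0,0,0],[0,0,0,0,0,0,0],[0,0,0,0,0,0,0]]';python3 go.py .4896 -.2093 .0735
```

```text
t: 18.52
tool_pos: [0.4893, -0.2093, 0.0762]
tcp_rot: [-0.624, 0.781, -0.0, 0.0]
force: [1.2, -0.4, -2.7]
width: 0.0283
grip_force: 30.0
tool mm [-0.  -0.3  2.7] yaw x deg -102.77 tilt 0.01 pos [ 0.4893 -0.2093  0.0762] F [ 1.2 -0.4 -2.7] t 18.52 w 0.0283 q [-0.04  0.25 -0.48  0.   -0.84 -0.19]
```

```bash
python3 -m crank '[[0,0,0,1.5,0,0,0],[0,0,0,1.5,0,0,0],[0,0,0,0,0,0,0],[0,0,0,0,0,0,0]]'; python3 go.py .4896 -.2093 .0735
```

```text
t: 19.02
tool_pos: [0.4893, -0.2094, 0.0734]
tcp_rot: [-0.624, 0.781, -0.0, 0.0]
force: [-1.6, -2.8, 1.4]
width: 0.0279
grip_force: 30.0
tool mm [-0.2 -0.2 -0.1] yaw x deg -102.77 tilt 0.04 pos [ 0.4893 -0.2094  0.0734] F [-1.6 -2.8  1.4] t 19.02 w 0.0279 q [-0.04  0.26 -0.48  0.   -0.84 -0.19]
```

Seated: the weight has come off the wrist. Release, rise and move clear to look.

```bash
python3 -m crank '[[0.7,0,0,0,0,0,0],[0.7,0,0,0,0,0,0],[0.7,0,0,0,0,0,0],[0.7,0,0,0,0,0,0],[0.7,0,0,0,0,0,0]]' >/dev/null; python3 -m crank '[[0.7,0,0,-20,0,0,0],[0.7,0,0,-40,0,0,0],[0.7,0,0,-50,0,0,0],[0.7,-40,0,0,0,0,0],[0.7,-50,0,0,0,0,0]]';python3 -m crank '[[0.7,-50,0,0,0,0,0],[0.7,-50,0,0,0,0,0],[0.7,0,0,0,0,0,0],[0.7,0,0,0,0,0,0]]'; python3 - <<'E'
from h import *
a,_=camera("scene");b,_=camera("top")
cv2.imwrite("pics/s6.png",np.hstack([cv2.resize(a[150:380,240:450],(420,460),interpolation=cv2.INTER_CUBIC),cv2.resize(b[190:305,390:480],(360,460),interpolation=cv2.INTER_CUBIC)]))
E
```

```text
t: 20.27
tool_pos: [0.5094, -0.121, 0.1839]
tcp_rot: [-0.623, 0.782, -0.0, 0.001]
force: [0.0, 0.2, -0.7]
width: 0.0611
grip_force: 0.0
t: 20.78
tool_pos: [0.5309, -0.0239, 0.1829]
tcp_rot: [-0.624, 0.781, 0.0, -0.0]
force: [-0.1, -0.3, 0.7]
width: 0.0615
grip_force: 0.0
```

View pics/s6.png

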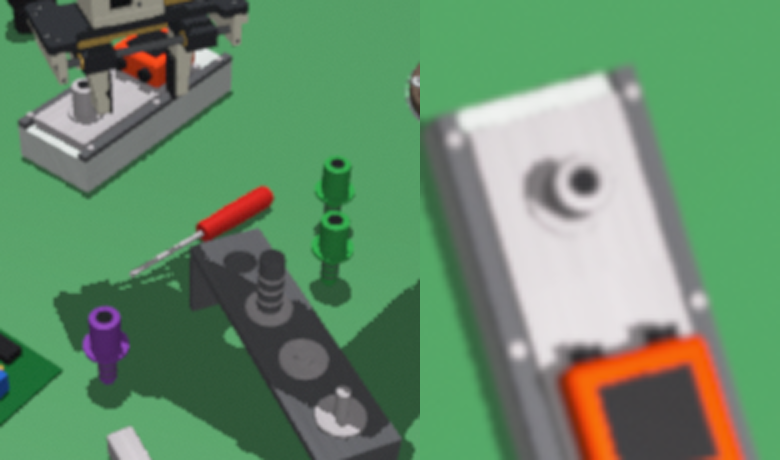

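The bolt stands upright with its collar flat on the plate: socket at scene crop (85,88), top px (431,235.5). The drift hangs upright in its own rack hole and the gripper is clear, so I'll hand the job in.

```bash
python3 - <<'E'
from h import *
print(ray("top",[431,235.5],.096),finish_job())
E
```

```text
the job is handed in; nothing more can be done
[[ 0.48833951 -0.2093692 ]] None
```

I levered the plate back into line with the drift and returned the drift to its rack hole. The thick bolt is seated through both holes, about 1 mm from my estimate of the rail hole, and I handed the job in at about 21 s; the hand-in returned no verdict.

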